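# Gauge the clamp gap of a vacuum former with stepped leaves

### The arm

A 6-joint arm with a two-finger parallel gripper is mounted at the origin on the work surface. World frame = base frame: x ahead of the robot, y to its left, z up, the work surface at z = 0. Lengths are in m, angles in rad, forces in N, time in s.
With the tool pointing down it reaches from about 0.225 to 0.875 m from the base axis. Payload 3.4 kg.
Tool frame: the origin (TCP) lies where the fingers leave the gripper's body, on its centre line; the fingertips stand 73 mm ahead of it and the grasp point (between the pads) lies arm.grasp_offset ahead of it (arm.grasp_offset is the distance from the TCP to the grasp point, in m); z points along the fingers, y is the direction in which the jaws open and shut (so a half turn about z gives the same grasp; the last joint's range is limited). The gripper opens to 85 mm and grips with 20 to 120 N. Pads are 22 mm wide; open, the fingers measure 114 mm over their backs; the gripper's body (76 mm by 85 mm) begins 54 mm behind the grasp point. The pads swing forward as they close: fully open they stand 13 mm farther back than shut.
Start: joints at [-1.411, 0.276, 1.505, -0, 1.361, -0.121], TCP at [0.159, -0.553, 0.304] pointing down, gripper open.
Joint ranges: [-2.89, 2.89], [-0.75, 2.08], [0.22, 2.7], [-1.18, 4.32], [0.11, 2.71], [-2.7, 2.7]. Speed limits (rad/s): [2.57, 2.57, 3.14, 3.14, 3.14, 3.14].

### API

Orientations are given as a rotation vector (axis times angle).
In Python, from bench import read_state, imaging, order, arm gives the robot as it stands.
- The arm moves only by the shell command python3 -m handwheel 'ROWS' [FORCE]. ROWS is JSON, a list of rows, each a list of 7 numbers: the shift along the tool's x, y, z in mm, then the turn, a rotation vector about the tool's x, y, z in units of 10 degrees (1.0 is 10 degrees), then the closure, from -1 (fully open) to 1 (shut). A call has 1 to 12 rows; each row is the pose to reach, as a shift and turn from the pose commanded when the call began, along the tool's axes at that moment; what a row does not reach only later rows make up. A row lasts 1/8 s, in which the tool goes at most 62.5 mm and 10.7 degrees, less where a joint would pass 70% of its speed; a pose out of reach is approached as far as the arm can. A call with a gripper value outside its range is refused whole. The fingers move at their own pace and stop on an object; FORCE is the grip in N (left out, the last holds). Time passes only in rows, so rows that repeat a pose let the fingers close. It gives the time, the measured TCP pose, the force and the opening at its end, in the units of the state.
- read_state(): the state, without advancing time (a new reading comes with each control period).
- imaging.camera(name): name is "scene" or "top" or "wrist"; returns a dict with "img" (384x512x3 uint8, red, green, blue), "vertical_fov" (degrees; the focal length in pixels is half the picture's height over the tangent of half this angle, whatever the lens; pixels are square), "cx", "cy" (the principal point, pixels), "k1" (the pictures are not rectified: a ray, as slopes to the right and down, at radius r is drawn at 1 + k1 r^2 times it, then the intrinsics apply), "rvec" (rotation vector, rad) and "tvec" (3), from world to camera coordinates, as OpenCV has them. Camera axes: x right, y down, z forward; pixel columns grow to the right and rows downward; lengths in m; the calibration is good to about 2 mm. A picture is of the moment at which its call begins. There is no depth.
- order.sign_off(): hands the job in, once; it reports no verdict.
The state is a dict: "time_s": time; "joint_positions": joint angles; "qd": joint speeds; "effort": joint torques, N m; "tool_pos": TCP position; "tcp_rot": TCP orientation; "contact_force": force on the tool from outside, world axes, zero at the start; "wrist_torque": the same for the moment, N m; "finger_gap": opening from 0.0 (shut) to 1.0 (fully open).
Only numpy, scipy, OpenCV 4.12 (cv2) and the standard library are available. Lean on these libraries where they do the work, as an engineer would, in place of code of your own. Each camera call takes 0.05 s, during which the arm holds its last target.

### The job

Find the gap under the vacuum former's clamp bar with the gauge leaves that lie on its platen. Starting with the thinnest (yellow) and taking the next thicker each time, slide a leaf flat along the platen straight in under the bar until its whole ramped nose has come out behind: if it goes in loose, draw it back clear of the bar and leave it flat on the platen in front before trying the next. Leave the first leaf that binds fully in the gap, held by the bar, and let go; never press or push a leaf hard or ram its handle against the bar, and leave the thicker leaves and everything else where they are.

Things in the scene. Friction and masses are not known exactly. Their poses are not given: they have to be found in the camera images.
- former: Table-top vacuum former bolted to the bench: a black platen 260 (x) x 340 (y) mm, its flat top 70 mm above the table, on four legs. Origin: on the table under the platen's centre; x points from the open apron (robot side) towards the clamp bar and the rows of holes. The apron is the platen in front of the bar, 155 mm long; the four gauge leaves lie on it 72 mm apart in any order, noses to the bar.
- gap_mouth (a point): Point on the platen's top below the front lower edge of the clamp bar, at the middle of the bar. Axes as the former's: x points into the gap, z up, y along the bar. The bar is 24 mm deep (x) and 300 mm long (y). The gap between bar and platen, the same all along, is the unknown: somewhere between the thinnest and the thickest leaf.
- clamp: Clamp fixed across the former: two black posts, 45 mm high and 320 mm apart (y), 12 mm behind the bar's front edge, and between them a silver clamp bar (22 mm high) lying level just above the platen; nothing of it is higher than 55 mm above the platen. Origin: on the platen's top at the former's centre, axes as the former's. It says nothing of the gap.
- gap_back (a point): Point on the platen below the bar's rear edge, 24 mm behind gap_mouth. The 0.35 kg bar rests on a stop and can be lifted about 2.6 mm. A leaf thicker than the gap by up to that much lifts it with its ramp, needs about 4 to 12 N of push along x, and is then held by the bar's weight (3.5 N). A thinner leaf, not pressed down, slides in on the platen with about 1 N.
- leaf1: Gauge leaf 1: yellow, 4.0 mm thick, one black dot on its handle, 60 g. Underside flat. Handle: block 40 (x) x 18 (y) x 34 (z) mm centred over the origin, gripped across y. Blade 24 mm wide from x = 20 to 75 mm, full thickness to x = 58 mm, then ramped on top down to a nose 2.0 mm thick. Origin: underside below the handle's centre; x along the blade.
- leaf1_tip (a point): Middle of the nose edge of leaf 1, on its underside (x = 75 mm).
- leaf2: Gauge leaf 2: blue, 6.5 mm thick, two black dots on its handle, 60 g. Underside flat. Handle: block 40 (x) x 18 (y) x 34 (z) mm centred over the origin, gripped across y. Blade 24 mm wide from x = 20 to 75 mm, full thickness to x = 58 mm, then ramped on top down to a nose 3.2 mm thick. Origin: underside below the handle's centre; x along the blade.
- leaf2_tip (a point): Middle of the nose edge of leaf 2, on its underside (x = 75 mm).
- leaf3: Gauge leaf 3: orange, 9.0 mm thick, three black dots on its handle, 60 g. Underside flat. Handle: block 40 (x) x 18 (y) x 34 (z) mm centred over the origin, gripped across y. Blade 24 mm wide from x = 20 to 75 mm, full thickness to x = 58 mm, then ramped on top down to a nose 5.7 mm thick. Origin: underside below the handle's centre; x along the blade.
- leaf3_tip (a point): Middle of the nose edge of leaf 3, on its underside (x = 75 mm).
- leaf4: Gauge leaf 4: green, 11.5 mm thick, four black dots on its handle, 60 g. Underside flat. Handle: block 40 (x) x 18 (y) x 34 (z) mm centred over the origin, gripped across y. Blade 24 mm wide from x = 20 to 75 mm, full thickness to x = 58 mm, then ramped on top down to a nose 8.2 mm thick. Origin: underside below the handle's centre; x along the blade.
- leaf4_tip (a point): Middle of the nose edge of leaf 4, on its underside (x = 75 mm).
- mould_a: Bystander, not to be disturbed: yellow plastic mould, two round lobes 32 mm across joined by a web, 80 mm long, 16 mm high. Origin: its underside.
- mould_b: Bystander, not to be disturbed: a second yellow mould like mould_a. Origin: its underside.
- heat_gun: Bystander, not to be disturbed: grey hot-air gun lying on its side, about 240 mm long, 70 mm high. Origin: its underside.
- formed_frame: Bystander, not to be disturbed: black frame 190 x 200 x 12 mm around a blue formed sheet, lying flat. Origin: its underside.
- screwdriver: Bystander, not to be disturbed: screwdriver lying flat. Origin: its underside.
- pot: Bystander, not to be disturbed: white open cup, 72 mm across, 85 mm high. Origin: its underside.
- bobbin: Bystander, not to be disturbed: orange disc-shaped bobbin, 70 mm across, 30 mm high. Origin: its underside.
Not all that is in view belongs to the job. What is shaped like the leaf1 but brown or pink is not meant.

How it is judged:
On the way, in this order (a step that is already met when the one before it is completed fails the run):
1. the thinnest leaf (1) is slid in under the bar, its ramp out behind (x of leaf1_tip in the frame of gap_mouth between 0.039 and 0.09 m and y of leaf1_tip in the frame of gap_mouth between -0.15 and 0.15 m and z of leaf1_tip in the frame of gap_mouth between -0.004 and 0.008 m), for 0.1 s.
2. leaf 1, loose, is drawn back clear of the bar, on the platen (x of leaf1_tip in the frame of gap_mouth below 0 m and z of leaf1 in the frame of former between 0.066 and 0.074 m and angle between leaf1's own z axis and vertical below 0.1 rad), for 0.1 s.
3. leaf 2 is slid in under the bar, its ramp out behind (x of leaf2_tip in the frame of gap_mouth between 0.039 and 0.09 m and y of leaf2_tip in the frame of gap_mouth between -0.15 and 0.15 m and z of leaf2_tip in the frame of gap_mouth between -0.004 and 0.008 m), for 0.1 s.
At the end, for the whole second after the job is handed in: The first leaf that binds (2, 3 or 4) is at rest flat on the platen, nose over 39 mm past the bar's front edge, the bar pressing on it with over 1 N; every thinner leaf lies flat on the platen, its nose in front of the bar; every thicker one is within 20 mm of its start (all of step 2 and ((x of leaf2_tip in the frame of gap_mouth between 0.039 and 0.09 m and y of leaf2_tip in the frame of gap_mouth between -0.15 and 0.15 m and z of leaf2_tip in the frame of gap_mouth between -0.004 and 0.008 m and contact force between leaf2 and clamp above 1 N and linear speed of leaf2 below 0.01 m/s and angle between leaf2's own z axis and vertical below 0.1 rad and distance of each of leaf3, leaf4 from where it was at the start of the episode below 0.02 m) or (x of leaf3_tip in the frame of gap_mouth between 0.039 and 0.09 m and y of leaf3_tip in the frame of gap_mouth between -0.15 and 0.15 m and z of leaf3_tip in the frame of gap_mouth between -0.004 and 0.008 m and contact force between leaf3 and clamp above 1 N and linear speed of leaf3 below 0.01 m/s and angle between each of leaf3, leaf2's own z axis and vertical below 0.1 rad and x of leaf2_tip in the frame of gap_mouth below 0 m and z of leaf2 in the frame of former between 0.066 and 0.074 m and distance of leaf4 from where it was at the start of the episode below 0.02 m) or (x of leaf4_tip in the frame of gap_mouth between 0.039 and 0.09 m and y of leaf4_tip in the frame of gap_mouth between -0.15 and 0.15 m and z of leaf4_tip in the frame of gap_mouth between -0.004 and 0.008 m and contact force between leaf4 and clamp above 1 N and linear speed of leaf4 below 0.01 m/s and angle between each of leaf4, leaf2, leaf3's own z axis and vertical below 0.1 rad and x of each of leaf2_tip, leaf3_tip in the frame of gap_mouth below 0 m and z of leaf2 in the frame of former between 0.066 and 0.074 m and z of leaf3 in the frame of former between 0.066 and 0.074 m))); the robot touches nothing.
It fails at once if a leaf pushes on the clamp with more than 25 N (contact force between any of leaf1, leaf2, leaf3, leaf4 and clamp above 25 N).
It fails at once if a leaf is pressed on the platen with more than 30 N (contact force between any of leaf1, leaf2, leaf3, leaf4 and former above 30 N).
It fails at once if a leaf goes under the bar while the next thinner one is still in the gap or has not been moved (((x of leaf2_tip in the frame of gap_mouth between 0.004 and 0.09 m and y of leaf2_tip in the frame of gap_mouth between -0.15 and 0.15 m and z of leaf2_tip in the frame of gap_mouth between -0.004 and 0.008 m) and ((x of leaf1_tip in the frame of gap_mouth between 0.004 and 0.09 m and y of leaf1_tip in the frame of gap_mouth between -0.15 and 0.15 m and z of leaf1_tip in the frame of gap_mouth between -0.004 and 0.008 m) or distance of leaf1 from where it was at the start of the episode below 5e-05 m)) or ((x of leaf3_tip in the frame of gap_mouth between 0.004 and 0.09 m and y of leaf3_tip in the frame of gap_mouth between -0.15 and 0.15 m and z of leaf3_tip in the frame of gap_mouth between -0.004 and 0.008 m) and ((x of leaf2_tip in the frame of gap_mouth between 0.004 and 0.09 m and y of leaf2_tip in the frame of gap_mouth between -0.15 and 0.15 m and z of leaf2_tip in the frame of gap_mouth between -0.004 and 0.008 m) or distance of leaf2 from where it was at the start of the episode below 5e-05 m)) or ((x of leaf4_tip in the frame of gap_mouth between 0.004 and 0.09 m and y of leaf4_tip in the frame of gap_mouth between -0.15 and 0.15 m and z of leaf4_tip in the frame of gap_mouth between -0.004 and 0.008 m) and ((x of leaf3_tip in the frame of gap_mouth between 0.004 and 0.09 m and y of leaf3_tip in the frame of gap_mouth between -0.15 and 0.15 m and z of leaf3_tip in the frame of gap_mouth between -0.004 and 0.008 m) or distance of leaf3 from where it was at the start of the episode below 5e-05 m))).
It fails at once if a bystander is moved more than 20 mm (distance of any of mould_a, mould_b, heat_gun, formed_frame, screwdriver, pot, bobbin from where it was at the start of the episode above 0.02 m).
It also fails if it takes over 72 s, if anything falls off the work surface, if the arm or the gripper's body presses on something with over 40 N, if the wrist force passes 120 N, or if a joint passes its speed limit or range.

## Working session

There is one attempt and no reset: what is moved stays moved. The work goes in short steps, Python scripts to look and compute and a shell command to move; the robot and the scene stay as the last step left them, time stands still between calls to the robot, and variables do not carry over. Pictures are saved under pics/ and viewed, and the job is handed in when it is done.

```bash
ls; mkdir -p pics
python3 - <<'E'
from bench import read_state, imaging, order, arm
import cv2
print(read_state(), arm.grasp_offset)
for n in ["scene","top","wrist"]:
    c=imaging.camera(n); print(n,{k:v for k,v in c.items() if k!="img"})
    cv2.imwrite(f"pics/{n}0.png",c["img"][:,:,::-1])
E
```

```text
pics
{'time_s': 0.0, 'joint_positions': array([-1.41101455e+00,  2.76583227e-01,  1.50619441e+00, -2.92156187e-06,
        1.36067003e+00, -1.21013771e-01]), 'qd': array([-0.00119947, -0.00059394, -0.00042159, -0.00051637, -0.0014013 ,
        0.00102531]), 'effort': array([ 1.84603428e-03, -4.16767430e+01, -2.45798564e+01,  1.11042605e-04,
        1.09550427e-02, -1.41862492e-05]), 'tool_pos': array([ 0.15926372, -0.55206995,  0.30302187]), 'tcp_rot': array([-3.10884417e+00, -4.39366429e-01,  6.09292665e-05]), 'contact_force': array([ 0.06631605,  0.71548401, -0.46331436]), 'wrist_torque': array([ 0.04582306, -0.01722928,  0.01891345]), 'finger_gap': 0.9975737671475432} 0.0539
scene {'vertical_fov': 55.59331505045276, 'cx': 259.3495135331597, 'cy': 189.4394298340538, 'k1': -0.08301478915031371, 'rvec': array([ 1.23818217,  2.15857004, -1.0632807 ]), 'tvec': array([ 0.22860439, -0.16952045,  1.43372868])}
top {'vertical_fov': 52.056791240461806, 'cx': 262.0332038310744, 'cy': 196.19099196304916, 'k1': 0.03625193021205136, 'rvec': array([ 2.18192758, -2.15420105,  0.12508383]), 'tvec': array([-0.02180529,  0.44729134,  1.20219153])}
wrist {'vertical_fov': 67.80424845860259, 'cx': 258.2656749104638, 'cy': 188.19429417492967, 'k1': 0.0056063662531296585, 'rvec': array([-2.32975968,  1.7544489 ,  0.23936909]), 'tvec': array([-0.57335348, -0.03419032,  0.37891268])}
```

View pics/scene0.png

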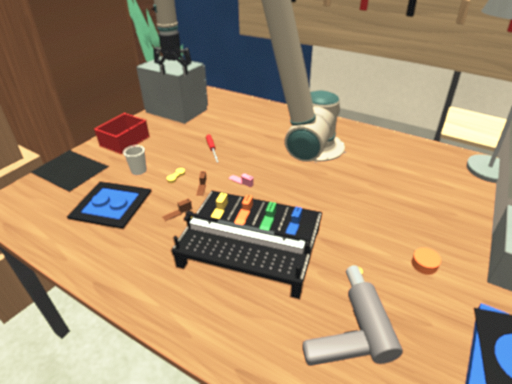

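View pics/top0.png

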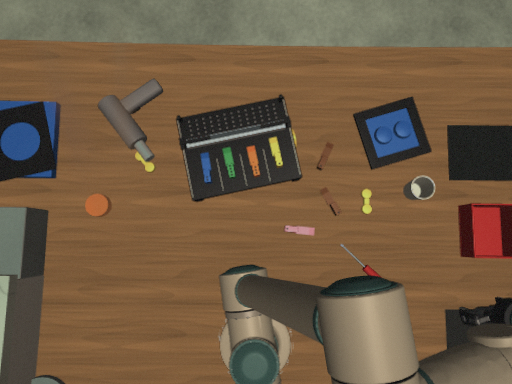

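View pics/wrist0.png

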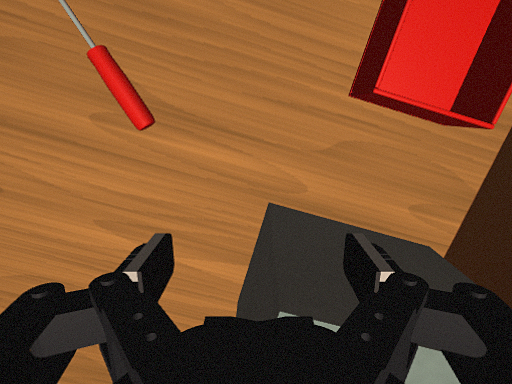

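The top view shows, on the platen, blue (206,167), green (229,162), orange (253,160) and yellow (276,151). Brown and pink lookalikes lie on the table at (325,155), (330,201) and (300,230), and yellow moulds at (145,161) and (367,201). The only yellow leaf on the platen is leaf1. Next I'll measure positions and confirm with a crop.

```bash
cat > h.py <<'E'
import numpy as np, cv2
from bench import read_state, imaging, order, arm
from scipy.spatial.transform import Rotation as R
def K(c):
    f=c["img"].shape[0]/2/np.tan(np.radians(c["vertical_fov"])/2)
    return np.array([[f,0,c["cx"]],[0,f,c["cy"]],[0,0,1.]]),np.array([c["k1"],0,0,0,0.])
def ray(c,uv,z):
    k,d=K(c); uv=np.array(uv,float).reshape(-1,1,2)
    n=cv2.undistortPoints(uv,k,d)[:,0]
    Rm=cv2.Rodrigues(c["rvec"])[0]; o=-Rm.T@c["tvec"]
    v=np.c_[n,np.ones(len(n))]@Rm
    return o+v*((z-o[2])/v[:,2])[:,None]
def proj(c,P):
    k,d=K(c); return cv2.projectPoints(np.array(P,float).reshape(-1,1,3),c["rvec"],c["tvec"],k,d)[0][:,0]
HUE={'yellow':(24,34),'blue':(105,125),'orange':(5,16),'green':(50,75)}
def mask(img,col,roi,s=130,v=60):
    hsv=cv2.cvtColor(img,cv2.COLOR_RGB2HSV); lo,hi=HUE[col]
    m=cv2.inRange(hsv,(lo,s,v),(hi,255,255)); o=np.zeros_like(m); x0,y0,x1,y1=roi; o[y0:y1,x0:x1]=m[y0:y1,x0:x1]; return o
def save(c,name,roi,k):
    x0,y0,x1,y1=roi; cv2.imwrite("pics/"+name,cv2.resize(c["img"][y0:y1,x0:x1,::-1],None,fx=k,fy=k,interpolation=cv2.INTER_CUBIC))
E
python3 - <<'E'
from h import *
c=imaging.camera("top"); save(c,"topcrop.png",(170,85,310,205),5)
s=imaging.camera("scene"); save(s,"scenecrop.png",(165,180,330,300),4)
for col in HUE:
    m=mask(c["img"],col,(190,130,290,195)); n,l,st,ce=cv2.connectedComponentsWithStats(m)
    print(col,[(st[i].tolist(),ce[i].round(1).tolist()) for i in range(1,n) if st[i][4]>15])
E
```

```text
yellow [([269, 137, 14, 29, 227], [275.4, 150.3])]
blue [([201, 152, 11, 31, 229], [205.9, 166.3])]
orange [([246, 145, 14, 32, 260], [253.2, 159.8]), ([228, 181, 62, 14, 449], [267.3, 189.9])]
green [([223, 148, 7, 6, 35], [226.0, 150.3])]
```

View pics/topcrop.png

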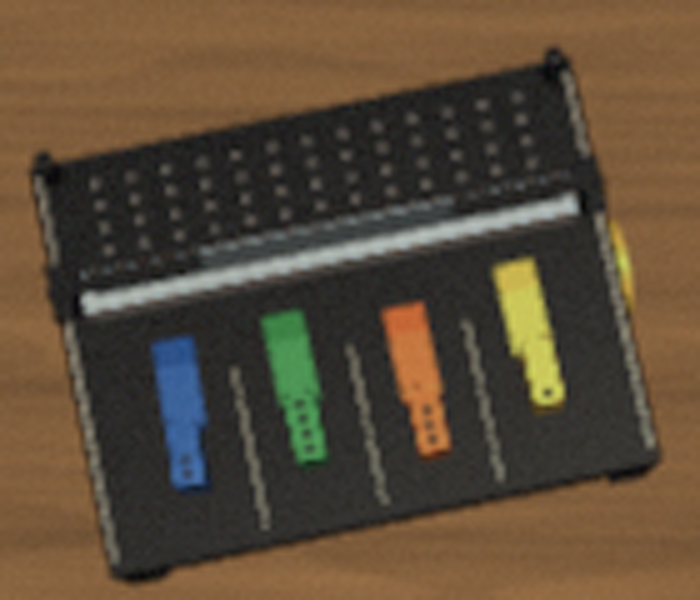

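View pics/scenecrop.png

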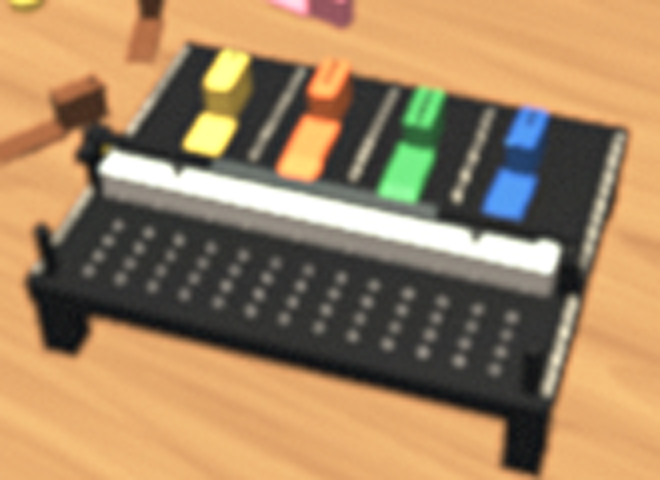

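The crop confirms the dots: yellow 1, blue 2, orange 3, green 4. I'll take a rough fix, then go over the apron for a closer look.

Run:
```python
from h import *
c=imaging.camera("top")
f=lambda L:[(170+a/5,85+b/5) for a,b in L]
print("bar",ray(c,f([(82,303),(578,202)]),0.1))
print("platen",ray(c,f([(113,572),(655,465)]),0.07))
print("handle ends",ray(c,f([(188,487),(310,460),(434,455),(547,403)]),0.104))
print("noses",ray(c,f([(172,338),(282,312),(402,303),(514,260)]),0.073))
s=read_state(); r=R.from_rotvec(s["tcp_rot"]).as_matrix(); print(r)
w=imaging.camera("wrist"); Rm=cv2.Rodrigues(w["rvec"])[0]; o=-Rm.T@w["tvec"]; print("cam in tool",r.T@(o-s["tool_pos"]), r.T@Rm.T)
```

```text
bar [[ 0.58689426  0.20998123  0.1       ]
 [ 0.65260427 -0.08333408  0.1       ]]
platen [[ 0.43014473  0.19191243  0.07      ]
 [ 0.49934967 -0.13281171  0.07      ]]
handle ends [[ 4.77271960e-01  1.43947788e-01  1.04000000e-01]
 [ 4.94219468e-01  7.30392233e-02  1.04000000e-01]
 [ 4.98176934e-01  4.32560039e-04  1.04000000e-01]
 [ 5.30012902e-01 -6.56149103e-02  1.04000000e-01]]
noses [[ 0.57260787  0.16021563  0.073     ]
 [ 0.58963956  0.09408773  0.073     ]
 [ 0.59626666  0.02141728  0.073     ]
 [ 0.62390095 -0.0463441   0.073     ]]
[[ 9.60842975e-01  2.77093438e-01 -5.95304131e-05]
 [ 2.77093427e-01 -9.60842816e-01  5.61455232e-04]
 [ 9.83761910e-05 -5.55965802e-04 -9.99999841e-01]]
cam in tool [ 0.06763657 -0.00108391 -0.07075484] [[-9.75054663e-04 -9.63622148e-01 -2.67266543e-01]
 [ 9.99999048e-01 -1.20046292e-03  6.79991299e-04]
 [-9.76098251e-04 -2.67265626e-01  9.63622401e-01]]
```

```bash
python3 -m handwheel '[[45,-38,0,0,0,0.03,0],[90,-75,0,0,0,0.06,0],[135,-113,0,0,0,0.1,0],[180,-150,0,0,0,0.15,0],[225,-188,0,0,0,0.2,0],[270,-226,0,0,0,0.25,0],[315,-263,0,0,0,0.3,0],[360,-301,0,0,0,0.33,0],[405,-338,0,0,0,0.36,0],[450,-376,0,0,0,0.36,0],[495,-414,0,0,0,0.36,0],[537,-451,0,0,0,0.36,0]]' 30
python3 - <<'E'
from h import *
print(read_state()["tool_pos"])
c=imaging.camera("wrist"); save(c,"w1.png",(0,0,512,384),1.5)
E
```

```text
time_s: 1.85
tool_pos: [0.5513, 0.0315, 0.304]
tcp_rot: [3.122, 0.343, 0.001]
contact_force: [1.1, 0.1, 0.6]
finger_gap: 0.499
[0.55130765 0.03152411 0.30402648]
```

View pics/w1.png

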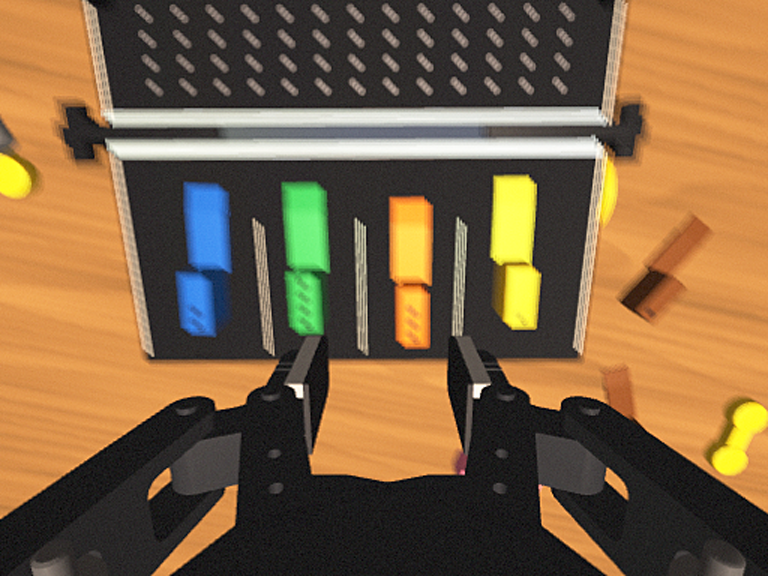

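The wrist view (x1.5) shows the noses at row ~180, bar front at ~158, and handles blue (196,305), green (304,303), orange (412,316) and yellow (518,297). I'll measure from a settled frame.

```bash
cat > meas.py <<'E'
from h import *
T={'yellow':.004,'blue':.0065,'orange':.009,'green':.0115}
def lines(c,show=None):
    img=c["img"]; out={}
    for col in T:
        hsv=cv2.cvtColor(img,cv2.COLOR_RGB2HSV); lo,hi=HUE[col]
        m=cv2.inRange(hsv,(lo,150,100),(hi,255,255))
        if show: m[:, :show[col][0]]=0; m[:,show[col][1]:]=0; m[:show[col][2]]=0; m[show[col][3]:]=0
        rows=[r for r in range(384) if (m[r]>0).sum()>8]
        L=[];Rr=[]
        r0=rows[0]; 
        for r in rows:
            x=np.flatnonzero(m[r]); L.append((x[0]-.0,r)); Rr.append((x[-1]+1.,r))
        out[col]=(r0,np.array(L),np.array(Rr))
    return out
E
python3 - <<'E'
from meas import *
c=imaging.camera("wrist"); save(c,"w2.png",(50,60,450,250),2)
np.save("w2.npy",c["img"])
s=read_state(); print(s["tool_pos"],s["tcp_rot"])
b={'blue':(110,160,110,235),'green':(180,225,110,235),'orange':(250,300,110,240),'yellow':(318,370,105,235)}
o=lines(c,b); ux=np.array([np.cos(np.radians(12.4)),np.sin(np.radians(12.4))]); uy=np.array([-ux[1],ux[0]])
for col,(r0,L,Rr) in o.items():
    z=.07+T[col]
    k=slice(14,40) # full thickness part
    l=ray(c,L[k],z)[:,:2]; r=ray(c,Rr[k],z)[:,:2]; mid=(l+r)/2
    p=np.polyfit(mid@ux,mid@uy,1)
    pl=np.polyfit(l@ux,l@uy,1); pr=np.polyfit(r@ux,r@uy,1)
    n=ray(c,[(L[1][0]+Rr[1][0])/2,r0],.07+T[col]*.45)[0]
    print(col,"nose row",r0,"width",np.median(np.linalg.norm(l-r,axis=1)).round(4),"yaw",12.4+np.degrees(np.arctan([p[0],pl[0],pr[0]])).round(1),"nose",n.round(4),"ctr",(n[:2]-.075*ux).round(4))
# bar
f=lambda L:[(a/1.5,b_/1.5) for a,b_ in L]
q=ray(c,f([(108,158),(603,156)]),.076); print("bar low front",q, np.linalg.norm(q[0]-q[1]),np.degrees(np.arctan2(q[1,0]-q[0,0],q[0,1]-q[1,1])))
E
```

```text
[0.55280644 0.0340722  0.30355622] [-3.11971    -0.34983236 -0.00363971]
yellow nose row 128 width 0.0255 yaw [12.8 12.4 13.3] nose [ 0.6245 -0.0447  0.0718] ctr [ 0.5512 -0.0608]
blue nose row 133 width 0.0248 yaw [8.5 9.5 7.5] nose [0.5731 0.1612 0.0729] ctr [0.4998 0.1451]Traceback (most recent call last):
  File "<stdin>", line 10, in <module>
  File "h.py", line 9, in ray
    n=cv2.undistortPoints(uv,k,d)[:,0]
      ~~~~~~~~~~~~~~~~~~~^^^^^^^^
cv2.error: OpenCV(4.12.0) /io/opencv/modules/calib3d/src/undistort.dispatch.cpp:347: error: (-215:Assertion failed) CV_IS_MAT(_src) && CV_IS_MAT(_dst) && (_src->rows == 1 || _src->cols == 1) && (_dst->rows == 1 || _dst->cols == 1) && _src->cols + _src->rows - 1 == _dst->rows + _dst->cols - 1 && (CV_MAT_TYPE(_src->type) == CV_32FC2 || CV_MAT_TYPE(_src->type) == CV_64FC2) && (CV_MAT_TYPE(_dst->type) == CV_32FC2 || CV_MAT_TYPE(_dst->type) == CV_64FC2) in function 'cvUndistortPointsInternal'
```

View pics/w2.png

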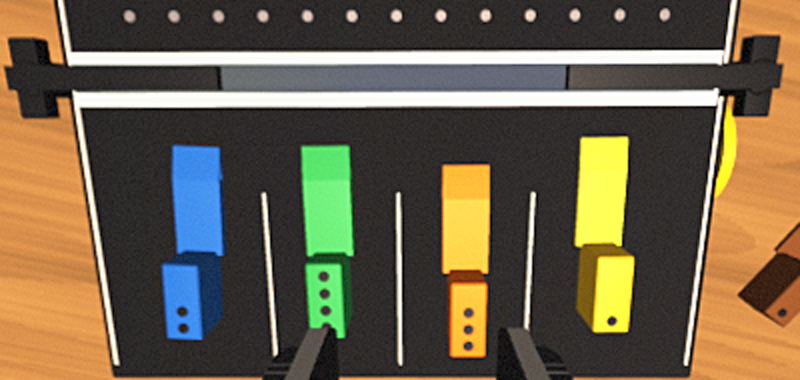

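Run:
```python
from meas import *
HUE['green']=(45,85); HUE['orange']=(8,22)
import meas
c=imaging.camera("wrist")
hsv=cv2.cvtColor(c["img"],cv2.COLOR_RGB2HSV)
print(hsv[60+200//2,50+325//2],hsv[60+220//2,50+465//2],hsv[60+180//2,50+465//2])
s=read_state(); print(s["tool_pos"],s["tcp_rot"])
b={'blue':(110,160,110,235),'green':(190,230,110,235),'orange':(262,300,110,240),'yellow':(318,370,105,235)}
ux=np.array([np.cos(np.radians(12.4)),np.sin(np.radians(12.4))]); uy=np.array([-ux[1],ux[0]])
for col,k in [('yellow',(20,48)),('blue',(20,48)),('green',(20,48)),('orange',(20,48))]:
    meas.T={col:T[col]}
    try: r0,L,Rr=lines(c,b)[col]
    except Exception as e: print(col,e); continue
    z=.07+T[col]; k=slice(*k)
    l=ray(c,L[k],z)[:,:2]; r=ray(c,Rr[k],z)[:,:2]; mid=(l+r)/2
    sl=[np.polyfit(q@ux,q@uy,1)[0] for q in (mid,l,r)]
    n=ray(c,[(L[1][0]+Rr[1][0])/2,r0],.07+T[col]*.45)[0]
    print(col,r0,"w",np.median(np.linalg.norm(l-r,axis=1)).round(4),"yaw",12.4+np.degrees(np.arctan(sl)).round(1),"nose",n.round(4),"along/across",(n[:2]@ux).round(4),(mid@uy).mean().round(4))
f=lambda L:[(50+a/2,60+b_/2) for a,b_ in L]
for nm,pts,z in [("front strip bottom",[(75,107),(716,105)],.076),("same z.1",[(75,107),(716,105)],.1),("strip top",[(73,92),(720,90)],.1),("rear strip",[(68,52),(725,50)],.1),("rear strip low",[(68,66),(722,64)],.1)]:
    q=ray(c,f(pts),z); print(nm,q[:,:2].round(4).tolist(),"len",np.linalg.norm(q[0]-q[1]).round(4),"yaw",np.degrees(np.arctan2(q[1,0]-q[0,0],q[0,1]-q[1,1])).round(2),"along",(q[:,:2]@ux).round(4),"mid across",(q[:,:2]@uy).mean().round(4))
for nm,pts in [("groove1",[(265,195),(275,355)]),("groove2",[(399,195),(400,362)]),("groove3",[(533,195),(527,330)])]:
    q=ray(c,f(pts),.07)[:,:2]; d=q[0]-q[1]; print(nm,np.degrees(np.arctan2(d[1],d[0])).round(2))
```

```text
[ 63 131 245] [ 24 175 255] [ 21 199 255]
[0.55129225 0.03183262 0.30345459] [-3.12200238e+00 -3.48248282e-01  2.25587421e-04]
yellow 125 w 0.0259 yaw [13.6 13.9 13.2] nose [ 0.6242 -0.0452  0.0718] along/across 0.5999 -0.1787
blue 129 w 0.0255 yaw [10.3 10.4 10.3] nose [0.5734 0.1613 0.0729] along/across 0.5946 0.035
green 130 w 0.0197 yaw [11.1 11.6 10.7] nose [0.5877 0.0942 0.0752] along/across 0.5942 -0.0316
orange 139 w 0.0209 yaw [14.7 14.  15.4] nose [0.5946 0.0217 0.074 ] along/across 0.5854 -0.1088
front strip bottom [[0.5765, 0.2175], [0.6488, -0.0975]] len 0.3232 yaw 12.92 along [0.6098 0.6127] mid across -0.073
same z.1 [[0.5799, 0.204], [0.6463, -0.0857]] len 0.2972 yaw 12.92 along [0.6102 0.6129] mid across -0.0739
strip top [[0.5864, 0.2054], [0.653, -0.0851]] len 0.298 yaw 12.91 along [0.6169 0.6195] mid across -0.0743
rear strip [[0.6035, 0.2087], [0.6699, -0.0811]] len 0.2972 yaw 12.9 along [0.6343 0.6369] mid across -0.0744
rear strip low [[0.5974, 0.2083], [0.6639, -0.0819]] len 0.2977 yaw 12.91 along [0.6282 0.6309] mid across -0.0737
groove1 12.27
groove2 12.61
groove3 13.3
```

Bar measures 298 mm long and 24 mm deep, which matches the given size. The former's yaw is about 12.8° and the tool is already aligned at 12.7°. Moving above the yellow leaf.

```bash
python3 -m handwheel '[[-7,30,15,0,0,0,0],[-14,60,40,0,0,0,0],[-21,92,70,0,0,0,0],[-21,92,100,0,0,0,0],[-21,92,100,0,0,0,0],[-21,92,100,0,0,0,0]]'
python3 - <<'E'
from meas import *
c=imaging.camera("wrist"); save(c,"w3.png",(0,0,512,384),1.5)
s=read_state(); print(s["tool_pos"],s["tcp_rot"])
E
```

```text
time_s: 2.75
tool_pos: [0.5499, -0.0653, 0.205]
tcp_rot: [3.122, 0.341, 0.002]
contact_force: [0.8, 0.7, 0.4]
finger_gap: 0.497
[ 0.5502638  -0.06507091  0.2054014 ] [3.12189963 0.34146661 0.00369863]
```

View pics/w3.png

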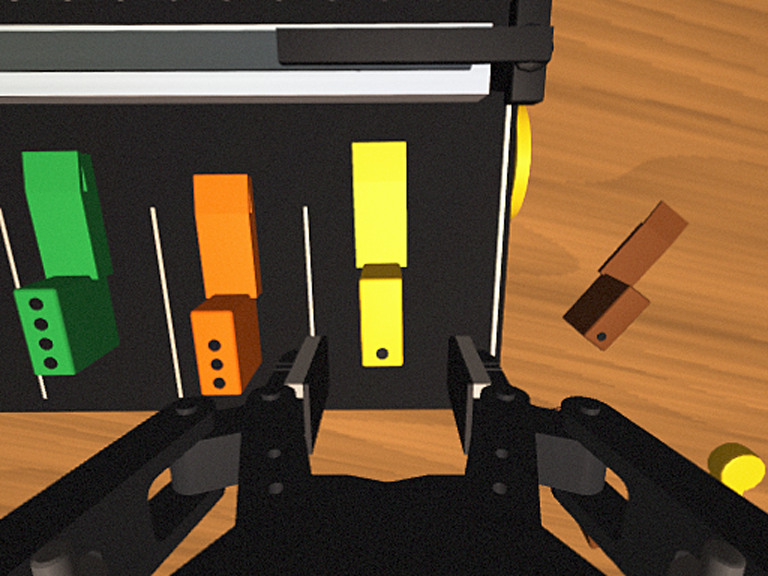

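Yellow handle top is at (360–403, 275–366)/1.5, nearly centred between the pads (centre column ~388). Measuring the remaining offset.

Run:
```python
from meas import *
c=imaging.camera("wrist")
s=read_state(); r=R.from_rotvec(s["tcp_rot"]).as_matrix(); 
def t(p): return (r.T@(p-s["tool_pos"])).round(4)*1000
f=lambda L:[(a/1.5,b/1.5) for a,b in L]
P=ray(c,f([(361,277),(400,277),(362,366),(403,366)]),.104)
print([t(p) for p in P], t(P.mean(0)), np.linalg.norm(P[0]-P[1]),np.linalg.norm(P[0]-P[2]))
N=ray(c,f([(352,143),(406,142)]),.072); print("nose",[t(p) for p in N])
B=ray(c,f([(0,103),(490,103)]),.074); print("bar low",[t(p) for p in B])
B=ray(c,f([(0,96),(490,95)]),.098); print("bar topfront",[t(p) for p in B])
print(s["tool_pos"],s["contact_force"])
```

```text
[array([ 21.9, -11.8, 101.6]), array([ 21.9,   4.4, 101.6]), array([-18.6, -12.1, 101.5]), array([-18.6,   6. , 101.5])] [  1.7  -3.4 101.5] 0.016207767150184668 0.040522966781642994
nose [array([ 76.3, -16.8, 133.7]), array([ 76.7,   7.7, 133.7])]
bar low [array([  92.7, -169.7,  131.5]), array([ 92.8,  44.3, 131.8])]
bar topfront [array([  92.2, -149. ,  107.6]), array([ 92.7,  38.8, 107.8])]
[ 0.55039032 -0.06489349  0.20553103] [-0.56978706 -0.98134954  0.60861639]
```

```bash
python3 -m handwheel '[[1.5,-3.7,20,0,0,0,0],[1.5,-3.7,45,0,0,0,0],[1.5,-3.7,57,0,0,0,0],[1.5,-3.7,57,0,0,0,0],[1.5,-3.7,57,0,0,0,0]]'
python3 - <<'E'
from meas import *
s=read_state(); print(s["tool_pos"],s["contact_force"])
c=imaging.camera("wrist"); save(c,"w4.png",(0,0,512,384),1.5)
E
```

```text
time_s: 3.48
tool_pos: [0.5511, -0.0609, 0.1479]
tcp_rot: [3.122, 0.342, 0.003]
contact_force: [0.6, -0.0, 0.4]
finger_gap: 0.498
[ 0.55114452 -0.06091909  0.14793565] [ 0.5906658  -0.00325388  0.41252485]
```

View pics/w4.png

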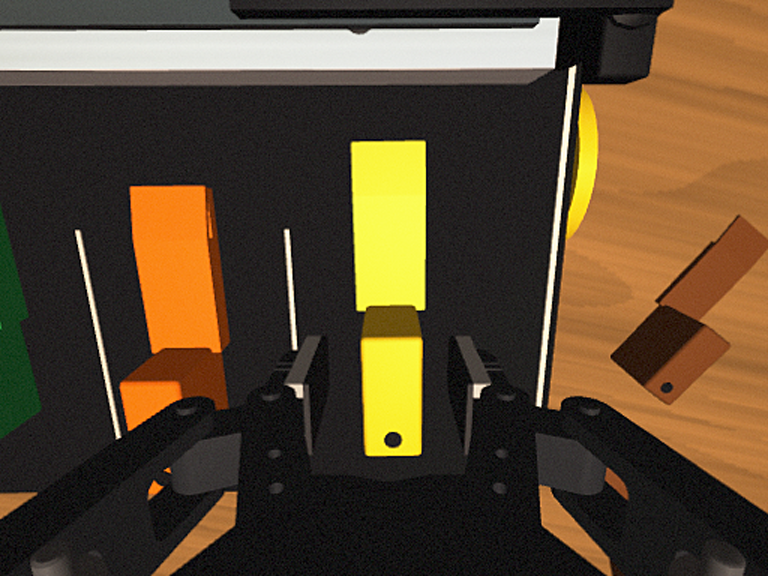

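The yellow handle sits centred between the pads at (392,395). Closing.

```bash
python3 -m handwheel '[[0,0,0,0,0,0,1],[0,0,0,0,0,0,1],[0,0,0,0,0,0,1],[0,0,0,0,0,0,1],[0,0,0,0,0,0,1],[0,0,0,0,0,0,1]]' 30
python3 -m handwheel '[[5,0,0,0,0,0,1],[10,0,0,0,0,0,1],[10,0,0,0,0,0,1]]' 30
```

```text
time_s: 4.28
tool_pos: [0.5509, -0.061, 0.1476]
tcp_rot: [3.122, 0.342, 0.002]
contact_force: [-0.1, -0.5, 5.5]
finger_gap: 0.208
time_s: 4.65
tool_pos: [0.5598, -0.0588, 0.1476]
tcp_rot: [3.123, 0.342, -0.001]
contact_force: [-3.1, -0.4, 7.5]
finger_gap: 0.206
```

The jaws' swing presses about 6 N onto the platen. I'll ease up a little.

```bash
python3 -m handwheel '[[0,0,-0.3,0,0,0,1],[0,0,-0.3,0,0,0,1]]'
python3 -m handwheel '[[4,0,0,0,0,0,1],[8,0,0,0,0,0,1],[8,0,0,0,0,0,1]]'
```

```text
time_s: 4.9
tool_pos: [0.5598, -0.0588, 0.1477]
tcp_rot: [3.123, 0.342, -0.001]
contact_force: [-2.9, -1.9, 6.5]
finger_gap: 0.205
time_s: 5.28
tool_pos: [0.5676, -0.057, 0.1476]
tcp_rot: [3.123, 0.342, -0.001]
contact_force: [-3.1, -0.1, 7.1]
finger_gap: 0.208
```

```bash
python3 -m handwheel '[[0,0,-0.8,0,0,0,1],[0,0,-0.8,0,0,0,1]]'
python3 -m handwheel '[[0,0,-0.5,0,0,0,1],[0,0,-0.5,0,0,0,1]]'
```

```text
time_s: 5.52
tool_pos: [0.5678, -0.0568, 0.1477]
tcp_rot: [-3.123, -0.342, 0.001]
contact_force: [-0.3, 1.0, 1.0]
finger_gap: 0.204
time_s: 5.78
tool_pos: [0.5679, -0.0568, 0.1482]
tcp_rot: [-3.123, -0.342, 0.001]
contact_force: [-0.2, 0.1, 0.8]
finger_gap: 0.205
```

```bash
python3 -m handwheel '[[5,0,0.4,0,0,0,1],[10,0,0.4,0,0,0,1],[15,0,0.4,0,0,0,1],[20,0,0.4,0,0,0,1],[20,0,0.4,0,0,0,1]]'
python3 - <<'E'
from meas import *
s=read_state(); print(s["tool_pos"],s["contact_force"])
c=imaging.camera("wrist"); save(c,"w5.png",(0,0,512,384),1.5)
E
```

```text
time_s: 6.4
tool_pos: [0.588, -0.0525, 0.148]
tcp_rot: [3.123, 0.342, 0.0]
contact_force: [-0.3, -0.0, -1.0]
finger_gap: 0.203
[ 0.58797824 -0.05249633  0.14804035] [-0.34933028 -0.0064537  -1.03278261]
```

View pics/w5.png

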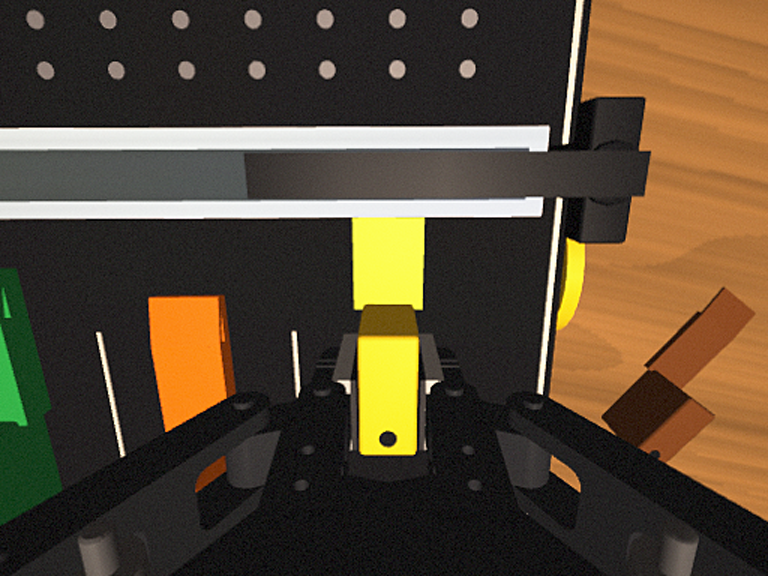

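The blade is passing under the bar at about (388,217) with no resistance. Continuing about 24 mm.

```bash
python3 -m handwheel '[[5,0,0.2,0,0,0,1],[10,0,0.2,0,0,0,1],[15,0,0.2,0,0,0,1],[20,0,0.2,0,0,0,1],[24,0,0.2,0,0,0,1],[24,0,0.2,0,0,0,1],[24,0,0.2,0,0,0,1]]'
python3 - <<'E'
from meas import *
s=read_state(); print(s["tool_pos"],s["contact_force"])
c=imaging.camera("wrist"); save(c,"w6.png",(0,0,512,384),1.5)
E
```

```text
time_s: 7.32
tool_pos: [0.6107, -0.0474, 0.1478]
tcp_rot: [3.123, 0.342, -0.001]
contact_force: [0.9, -0.0, -0.6]
finger_gap: 0.208
[ 0.61073803 -0.04738207  0.14779336] [ 0.86032738 -0.04383476 -0.63166478]
```

View pics/w6.png

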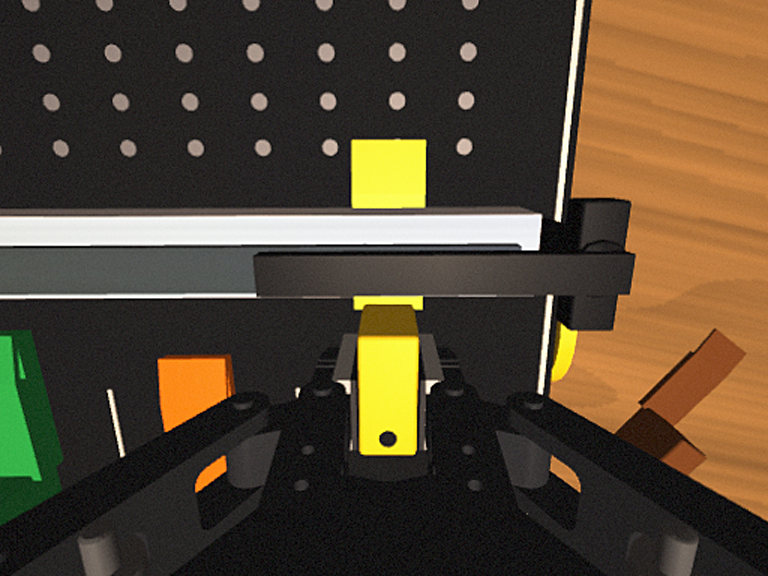

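The nose is at row 140 and the bar's rear edge at row 207, so the nose is about 21 mm out behind, loose with ~1 N. Now I'll draw it back.

```bash
python3 -m handwheel '[[0,0,0,0,0,0,1],[-8,0,0,0,0,0,1],[-16,0,0,0,0,0,1],[-24,0,0,0,0,0,1],[-32,0,0,0,0,0,1],[-40,0,0,0,0,0,1],[-48,0,0,0,0,0,1],[-56,0,0,0,0,0,1],[-62,0,0,0,0,0,1],[-62,0,0.2,0,0,0,1],[-62,0,0.2,0,0,0,1]]'
python3 -m handwheel '[[0,0,0,0,0,0,0],[0,0,0,0,0,0,0],[0,0,0,0,0,0,0],[0,0,0,0,0,0,0]]'
python3 - <<'E'
from meas import *
s=read_state(); print(s["tool_pos"],s["contact_force"])
c=imaging.camera("wrist"); save(c,"w7.png",(0,0,512,384),1.5)
E
```

```text
time_s: 8.75
tool_pos: [0.5507, -0.0609, 0.1477]
tcp_rot: [3.123, 0.342, 0.001]
contact_force: [1.3, 0.8, -0.8]
finger_gap: 0.207
time_s: 9.25
tool_pos: [0.5505, -0.0608, 0.1477]
tcp_rot: [3.123, 0.342, 0.0]
contact_force: [0.5, -0.5, -0.5]
finger_gap: 0.501
[ 0.55047352 -0.06079498  0.14771421] [ 0.48726207 -0.45035516 -0.54222844]
```

View pics/w7.png

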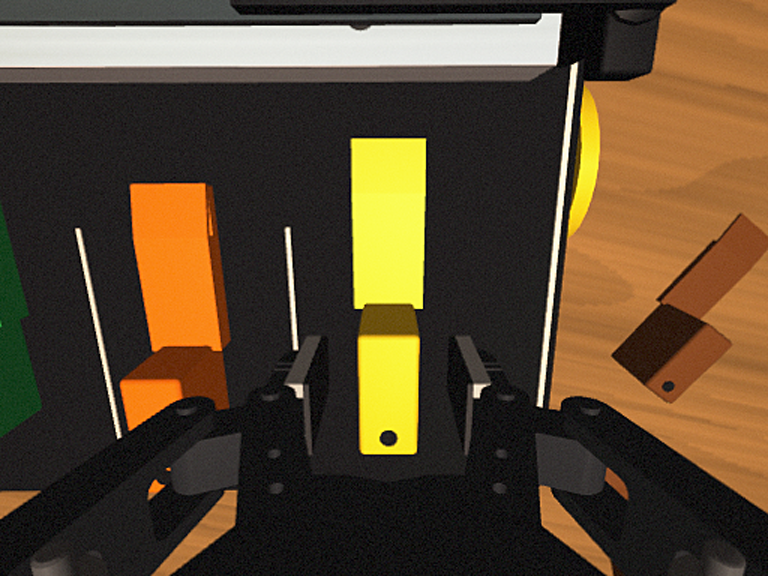

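Yellow lies free in front of the bar, nose at (388,140) with the bar edge at row ~80. Now to blue (leaf 2), on the far left.

```bash
python3 -m handwheel '[[0,0,-25,0,0,0,0],[0,0,-57,0,0,0,0],[-1,-40,-60,0,0,0,0],[-2,-85,-60,0,0,0,0],[-3,-130,-60,0,0,0,0],[-4,-175,-60,0,0,0,0],[-4.6,-213,-57,0,0,0,0],[-4.6,-213,-57,0,0,0,0],[-4.6,-213,-57,0,0,0,0],[-4.6,-213,-57,0,0,0,0]]'
python3 - <<'E'
from meas import *
s=read_state(); print(s["tool_pos"],s["contact_force"])
c=imaging.camera("wrist"); save(c,"w8.png",(0,0,512,384),1.5)
E
```

```text
time_s: 10.55
tool_pos: [0.5003, 0.1452, 0.2047]
tcp_rot: [3.123, 0.34, 0.0]
contact_force: [-0.4, -0.4, -1.1]
finger_gap: 0.502
[0.50025892 0.14523454 0.20471579] [-0.38647688 -0.36408249 -1.07106273]
```

View pics/w8.png

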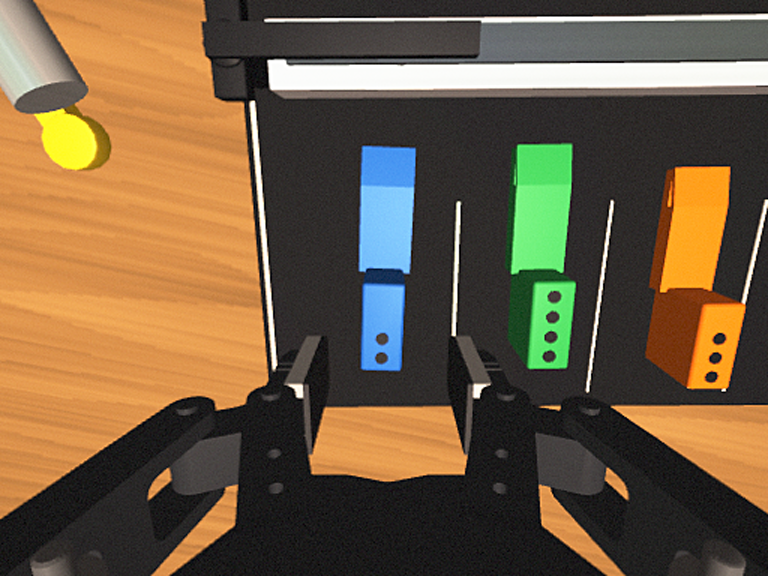

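```bash
cat > tf.py <<'E'
from meas import *
def run(h,n,th,bt):
    c=imaging.camera("wrist"); s=read_state(); r=R.from_rotvec(s["tcp_rot"]).as_matrix()
    t=lambda P:((P-s["tool_pos"])@r*1000).round(1)[:,:2]
    f=lambda L:[(a/1.5,b/1.5) for a,b in L]
    P=t(ray(c,f(h),.104)); print("handle",P.tolist(),P.mean(0),"yaw err L,R",np.degrees(np.arctan2((P[0]-P[2])[1],(P[0]-P[2])[0])).round(1),np.degrees(np.arctan2((P[1]-P[3])[1],(P[1]-P[3])[0])).round(1))
    print("nose",t(ray(c,f(n),.07+th/2)).tolist()); B=t(ray(c,f(bt),.098)); print("bar topfront",B.tolist())
    print(s["tool_pos"])
E
python3 - <<'E'
from tf import *
run([(363,280),(404,282),(361,370),(401,370)],[(362,147),(416,148)],.0065,[(284,93),(760,88)])
E
```

```text
handle [[21.0, -11.0], [20.2, 6.0], [-20.0, -12.5], [-20.0, 5.1]] [ 0.3 -3.1] yaw err L,R 2.1 1.3
nose [[74.7, -12.2], [74.3, 12.1]]
bar topfront [[93.5, -40.3], [94.9, 140.9]]
[0.50021811 0.1452539  0.20471314]
```

```bash
python3 -m handwheel '[[0.3,-3.1,25,0,0,0.1,0],[0.3,-3.1,45,0,0,0.1,0],[0.3,-3.1,56.5,0,0,0.1,0],[0.3,-3.1,56.5,0,0,0.1,0],[0.3,-3.1,56.5,0,0,0.1,0]]'
python3 -m handwheel '[[0,0,0,0,0,0,1],[0,0,0,0,0,0,1],[0,0,0,0,0,0,1],[0,0,0,0,0,0,1],[0,0,0,0,0,0,1]]' 30
python3 -m handwheel '[[0,0,-1,0,0,0,1],[0,0,-1,0,0,0,1],[0,0,-1,0,0,0,1]]'
```

```text
time_s: 11.28
tool_pos: [0.5001, 0.1492, 0.1488]
tcp_rot: [3.126, 0.314, 0.002]
contact_force: [-0.6, -0.0, 0.1]
finger_gap: 0.506
time_s: 11.9
tool_pos: [0.5, 0.1493, 0.1489]
tcp_rot: [3.126, 0.315, 0.003]
contact_force: [0.2, 0.5, 5.8]
finger_gap: 0.208
time_s: 12.28
tool_pos: [0.4992, 0.1493, 0.149]
tcp_rot: [3.126, 0.314, -0.001]
contact_force: [-0.1, 0.5, 1.1]
finger_gap: 0.202
```

```bash
python3 -m handwheel '[[3,0,-0.2,0,0,-0.14,1],[6,0,-0.2,0,0,-0.14,1],[6,0,-0.2,0,0,-0.14,1]]'
python3 -m handwheel '[[4,0,0,0,0,0,1],[8,0,0,0,0,0,1],[12,0,0,0,0,0,1],[12,0,0,0,0,0,1]]'
python3 - <<'E'
from meas import *
c=imaging.camera("wrist"); save(c,"w9.png",(0,0,512,384),1.5)
E
```

```text
time_s: 12.65
tool_pos: [0.5057, 0.1505, 0.1492]
tcp_rot: [3.122, 0.353, 0.0]
contact_force: [-0.4, 0.9, -0.6]
finger_gap: 0.204
time_s: 13.15
tool_pos: [0.5175, 0.1532, 0.1493]
tcp_rot: [3.122, 0.353, 0.001]
contact_force: [0.8, -0.3, -1.0]
finger_gap: 0.206
```

View pics/w9.png

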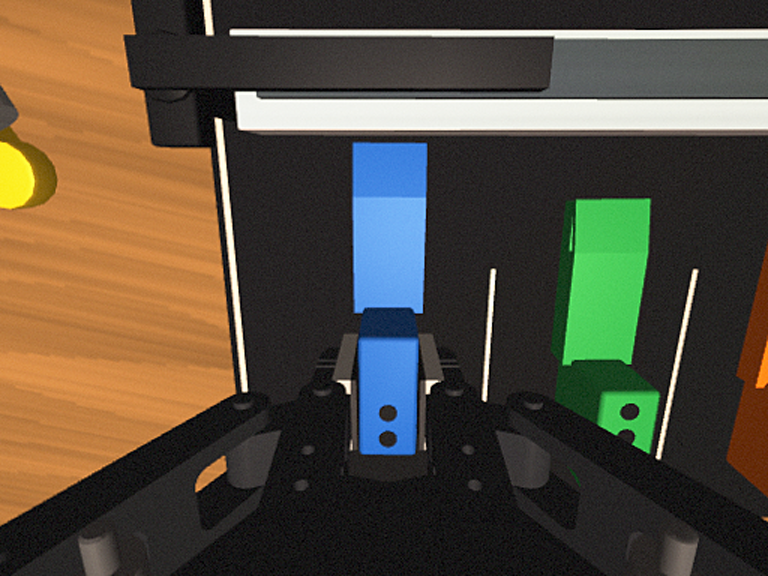

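Blue is aligned, nose just short of the bar at (390,143). Advancing in small steps while watching the force.

```bash
python3 -m handwheel '[[4,0,0.2,0,0,0,1],[8,0,0.2,0,0,0,1],[12,0,0.2,0,0,0,1],[12,0,0.2,0,0,0,1]]'
python3 -m handwheel '[[3,0,0,0,0,0,1],[6,0,0,0,0,0,1],[6,0,0,0,0,0,1]]'
python3 -m handwheel '[[3,0,0,0,0,0,1],[6,0,0,0,0,0,1],[6,0,0,0,0,0,1]]'
```

```text
time_s: 13.7
tool_pos: [0.5292, 0.1559, 0.1492]
tcp_rot: [3.122, 0.353, 0.001]
contact_force: [-1.0, 0.5, 0.2]
finger_gap: 0.206
time_s: 14.08
tool_pos: [0.5331, 0.1568, 0.1491]
tcp_rot: [3.121, 0.353, -0.006]
contact_force: [-4.3, -0.6, 4.0]
finger_gap: 0.207
time_s: 14.45
tool_pos: [0.5388, 0.1583, 0.149]
tcp_rot: [3.121, 0.353, -0.006]
contact_force: [-4.8, -1.1, 3.5]
finger_gap: 0.203
```

Resistance of about 5 N begins on the ramp, so blue may be the binding leaf. Continuing gently.

```bash
python3 -m handwheel '[[3,0,0,0,0,0,1],[6,0,0,0,0,0,1],[6,0,0,0,0,0,1]]'
python3 -m handwheel '[[3,0,0,0,0,0,1],[6,0,0,0,0,0,1],[6,0,0,0,0,0,1]]'
python3 - <<'E'
from meas import *
c=imaging.camera("wrist"); save(c,"w10.png",(0,0,512,384),1.5)
E
```

```text
time_s: 14.82
tool_pos: [0.545, 0.1597, 0.149]
tcp_rot: [3.121, 0.353, -0.005]
contact_force: [-4.6, -1.0, 4.1]
finger_gap: 0.207
time_s: 15.2
tool_pos: [0.5513, 0.161, 0.149]
tcp_rot: [3.122, 0.353, -0.003]
contact_force: [-5.8, -0.6, 3.5]
finger_gap: 0.204
```

View pics/w10.png

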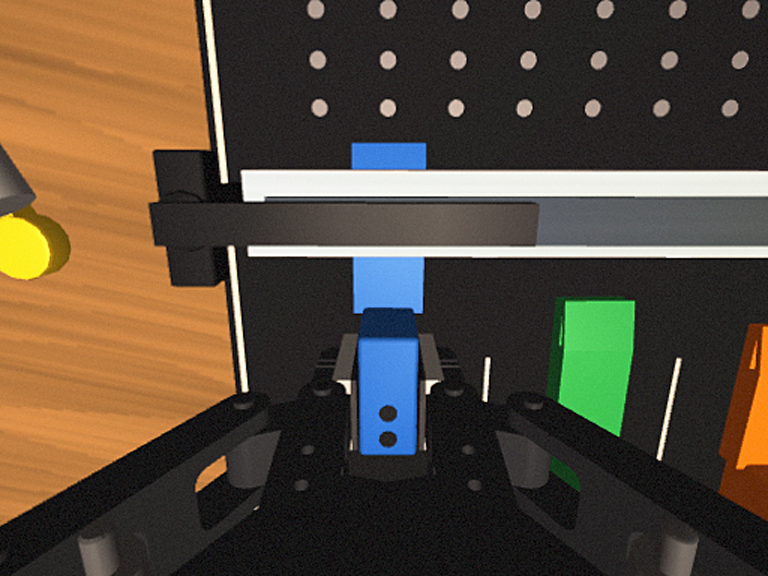

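```bash
python3 -m handwheel '[[3,0,0,0,0,0,1],[6,0,0,0,0,0,1],[6,0,0,0,0,0,1]]'
python3 -m handwheel '[[3,0,0,0,0,0,1],[6,0,0,0,0,0,1],[6,0,0,0,0,0,1],[6,0,0,0,0,0,1]]'
python3 - <<'E'
from meas import *
c=imaging.camera("wrist"); save(c,"w11.png",(0,0,512,384),1.5)
c=imaging.camera("scene"); save(c,"s11.png",(165,180,330,300),4)
E
```

```text
time_s: 15.62
tool_pos: [0.558, 0.1626, 0.149]
tcp_rot: [3.122, 0.353, -0.0]
contact_force: [-2.8, -0.8, 0.7]
finger_gap: 0.206
time_s: 16.12
tool_pos: [0.5644, 0.1639, 0.149]
tcp_rot: [-3.122, -0.352, -0.002]
contact_force: [-1.1, -0.6, -2.2]
finger_gap: 0.207
```

View pics/w11.png

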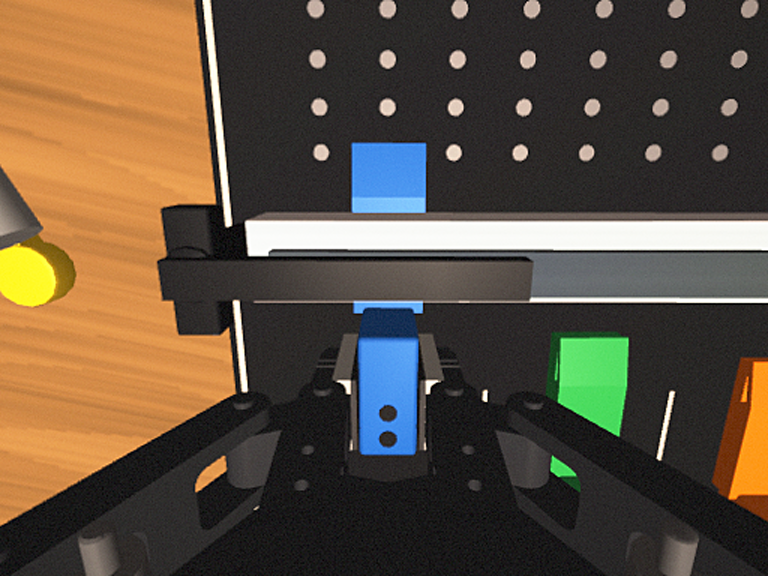

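View pics/s11.png

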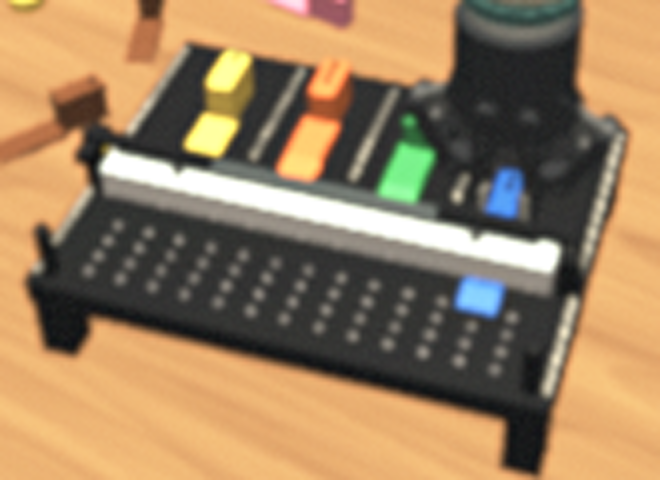

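The whole ramp has come out behind the bar (nose at (388,143), ramp line at row ~198, bar edge at 212). After a 5–6 N wedge force on the ramp, it has dropped again. Before deciding bind or loose, I'll let go, back off, and compare the bar's height with the first picture.

```bash
python3 -m handwheel '[[0,0,0.2,0,0,0,1],[0,0,0.4,0,0,0,1],[0,0,0.4,0,0,0,1]]'
python3 -m handwheel '[[0,0,0,0,0,0,0],[0,0,0,0,0,0,0],[0,0,0,0,0,0,0],[0,0,0,0,0,0,0]]'
python3 - <<'E'
from meas import *
w=imaging.camera("wrist"); save(w,"w12.png",(0,0,512,384),1.5)
acc=np.mean([imaging.camera("scene")["img"].astype(float) for _ in range(6)],0)
np.save("sc_after.npy",acc)
a=cv2.imread("pics/scene0.png")[:,:,::-1].astype(float)
def shift(roi):
    x0,y0,x1,y1=roi
    A=a[y0:y1,x0:x1].mean(2);B=acc[y0:y1,x0:x1].mean(2)
    gy=np.gradient(A)[0]; gx=np.gradient(A)[1]
    M=np.c_[gx.ravel(),gy.ravel()]; return np.linalg.lstsq(M,(A-B).ravel(),rcond=None)[0].round(3), np.abs(A-B).mean().round(1)
# full-res coords = 165+x/4 , 180+y/4
for n,roi in {"bar mid":(215,222,255,242),"bar blue end":(285,235,302,254),"bar yellow end":(190,215,212,232),"holes":(195,240,270,262),"front legs":(172,250,215,275)}.items(): print(n,shift(roi))
E
```

```text
time_s: 16.6
tool_pos: [0.5644, 0.1639, 0.149]
tcp_rot: [-3.122, -0.353, -0.002]
contact_force: [-0.0, 0.3, -1.1]
finger_gap: 0.204
time_s: 17.1
tool_pos: [0.5639, 0.1639, 0.1489]
tcp_rot: [3.122, 0.353, 0.0]
contact_force: [0.6, 0.5, 0.3]
finger_gap: 0.499
bar mid (array([ 0.134, -0.085]), np.float64(3.3))
bar blue end (array([-0.131, -0.002]), np.float64(11.7))
bar yellow end (array([-0.013, -0.145]), np.float64(4.5))
holes (array([ 0.034, -0.067]), np.float64(2.2))
front legs (array([ 0.012, -0.055]), np.float64(2.4))
```

View pics/w12.png

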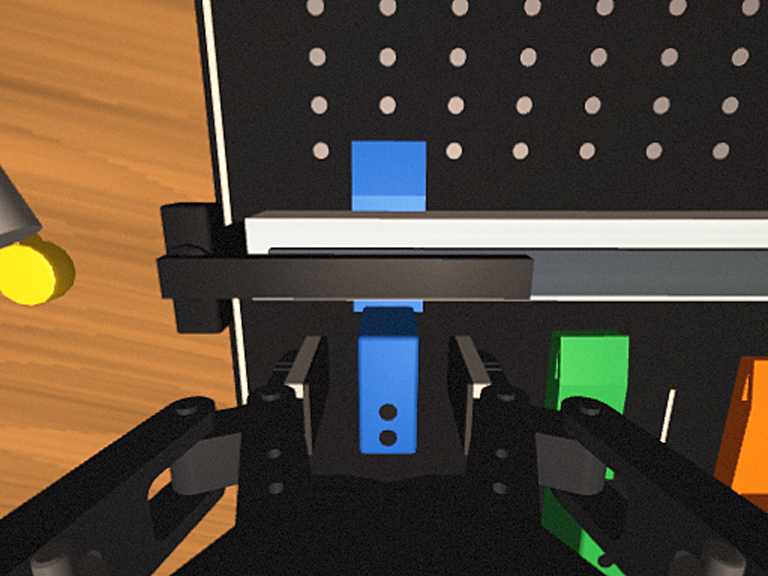

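Pixel shift alone is inconclusive, so I'll compute what a 1 mm lift should look like. Then a gentle force test: regrip and ease the leaf up a fraction of a mm. If it's bound, the bar's 3.5 N comes along.

```bash
python3 - <<'E'
from meas import *
c=imaging.camera("scene")
p=np.array([.62,.06,.098]); print("px per mm lift",proj(c,p+[0,0,.001])-proj(c,p))
E
python3 -m handwheel '[[0,0,0,0,0,0,1],[0,0,0,0,0,0,1],[0,0,0,0,0,0,1],[0,0,0,0,0,0,1],[0,0,0,0,0,0,1]]' 30
python3 -m handwheel '[[0,0,-1,0,0,0,1],[0,0,-1,0,0,0,1],[0,0,-1,0,0,0,1],[0,0,-1,0,0,0,1]]'
python3 -m handwheel '[[0,0,-0.3,0,0,0,1],[0,0,-0.3,0,0,0,1],[0,0,-0.3,0,0,0,1]]'
python3 -m handwheel '[[0,0,-0.3,0,0,0,1],[0,0,-0.3,0,0,0,1],[0,0,-0.3,0,0,0,1]]'
```

```text
px per mm lift [[-0.01170272 -0.2836289 ]]
time_s: 18.12
tool_pos: [0.5638, 0.1638, 0.1488]
tcp_rot: [3.122, 0.353, 0.0]
contact_force: [-0.5, -0.9, 0.6]
finger_gap: 0.204
time_s: 18.62
tool_pos: [0.5639, 0.1638, 0.1495]
tcp_rot: [3.122, 0.353, -0.0]
contact_force: [1.8, -0.0, -4.7]
finger_gap: 0.203
time_s: 19.0
tool_pos: [0.5638, 0.1638, 0.1501]
tcp_rot: [3.122, 0.353, 0.0]
contact_force: [1.3, -1.2, -3.7]
finger_gap: 0.21
time_s: 19.38
tool_pos: [0.5638, 0.1638, 0.1504]
tcp_rot: [3.122, 0.353, 0.0]
contact_force: [1.7, -0.7, -3.6]
finger_gap: 0.207
```

Lifting by 0.7 mm already carries about 4 N (bar plus leaf). I'll use this lifted state to calibrate the image measure, then set it back.

```bash
cat > bar.py <<'E'
from meas import *
a=cv2.imread("pics/scene0.png")[:,:,::-1].astype(float)
def bar(acc):
    out={}
    for n,roi in {"mid":(215,222,270,242),"yel":(190,215,212,232),"holes":(195,240,270,262)}.items():
        x0,y0,x1,y1=roi
        g=[cv2.GaussianBlur(i[y0:y1,x0:x1].mean(2),(0,0),1) for i in (a,acc)]
        gy,gx=np.gradient(g[0]); M=np.c_[gx.ravel(),gy.ravel(),np.ones(gx.size)]
        out[n]=np.linalg.lstsq(M,(g[0]-g[1]).ravel(),rcond=None)[0][1].round(3)
    return out
E
python3 - <<'E'
from bar import *
up=np.mean([imaging.camera("scene")["img"].astype(float) for _ in range(6)],0); np.save("sc_up.npy",up)
print("released",bar(np.load("sc_after.npy"))); print("lifted",bar(up))
E
python3 -m handwheel '[[0,0,0.4,0,0,0,1],[0,0,0.4,0,0,0,1],[0,0,0.4,0,0,0,1]]'
python3 -m handwheel '[[0,0,0.4,0,0,0,1],[0,0,0.4,0,0,0,1],[0,0,0.4,0,0,0,1]]'
python3 -m handwheel '[[0,0,0.3,0,0,0,1],[0,0,0.3,0,0,0,1],[0,0,0.3,0,0,0,1]]'
python3 -m handwheel '[[0,0,0.3,0,0,0,1],[0,0,0.3,0,0,0,1],[0,0,0.3,0,0,0,1]]'
python3 -m handwheel '[[0,0,0.3,0,0,0,1],[0,0,0.3,0,0,0,1],[0,0,0.3,0,0,0,1]]'
```

```text
released {'mid': np.float64(-0.105), 'yel': np.float64(-0.175), 'holes': np.float64(-0.151)}
lifted {'mid': np.float64(-0.275), 'yel': np.float64(-0.422), 'holes': np.float64(-0.403)}
time_s: 20.05
tool_pos: [0.5638, 0.1639, 0.1499]
tcp_rot: [3.122, 0.353, -0.0]
contact_force: [0.9, -1.1, -5.4]
finger_gap: 0.207
time_s: 20.42
tool_pos: [0.5638, 0.1638, 0.1495]
tcp_rot: [3.122, 0.353, -0.0]
contact_force: [2.2, -0.0, -3.0]
finger_gap: 0.206
time_s: 20.8
tool_pos: [0.5638, 0.1638, 0.1493]
tcp_rot: [3.122, 0.353, -0.0]
contact_force: [1.1, -1.0, -4.2]
finger_gap: 0.206
time_s: 21.18
tool_pos: [0.5638, 0.1638, 0.149]
tcp_rot: [3.122, 0.353, -0.0]
contact_force: [0.8, -0.7, -4.1]
finger_gap: 0.205
time_s: 21.55
tool_pos: [0.5637, 0.1638, 0.1488]
tcp_rot: [3.122, 0.353, -0.0]
contact_force: [-0.0, -0.4, -0.8]
finger_gap: 0.208
```

The load stays near 4 N down to within ~0.2 mm of rest. By the image ratio, the bar sits about 1 mm above its stop on the released leaf, so blue binds. Releasing and retreating.

```bash
python3 -m handwheel '[[0,0,0,0,0,0,0],[0,0,0,0,0,0,0],[0,0,0,0,0,0,0],[0,0,-20,0,0,0,0],[0,0,-50,0,0,0,0],[0,0,-90,0,0,0,0],[-20,30,-130,0,0,0,0],[-40,60,-150,0,0,0,0],[-40,60,-150,0,0,0,0],[-40,60,-150,0,0,0,0]]'
python3 - <<'E'
from bar import *
w=imaging.camera("wrist"); save(w,"w13.png",(0,0,512,384),1.5)
acc=np.mean([imaging.camera("scene")["img"].astype(float) for _ in range(6)],0); print("released",bar(acc))
s=imaging.camera("scene"); save(s,"s13.png",(165,180,330,300),4)
c=w; st=read_state(); f=lambda L:[(a/1.5,b/1.5) for a,b in L]; print(st["time_s"],st["tool_pos"],st["contact_force"])
E
```

```text
time_s: 22.8
tool_pos: [0.5381, 0.0967, 0.2983]
tcp_rot: [-3.121, -0.352, 0.0]
contact_force: [-0.3, -0.3, -0.4]
finger_gap: 0.499
released {'mid': np.float64(-0.102), 'yel': np.float64(-0.172), 'holes': np.float64(-0.142)}
23.2 [0.53826755 0.09682938 0.29819057] [ 0.31138495 -0.50333459 -0.21600893]
```

View pics/w13.png

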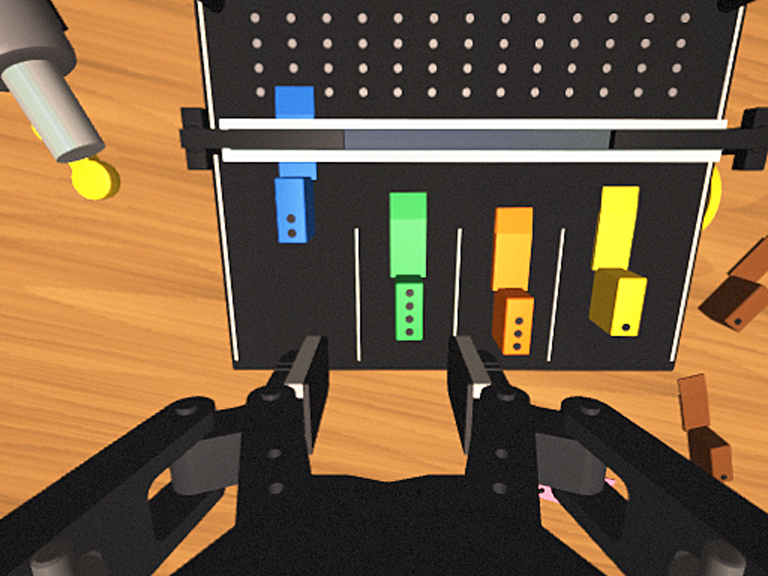

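View pics/s13.png

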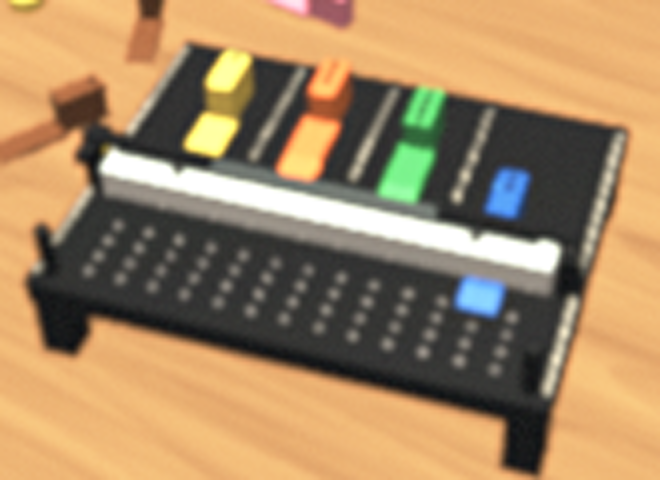

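Blue stands in the gap with its nose at (295,87). Green and orange are where they were, and yellow lies in front with its nose at (620,187). One last numeric check of blue's depth.

```bash
python3 - <<'E'
from meas import *
c=imaging.camera("wrist"); f=lambda L:[(a/1.5,b/1.5) for a,b in L]
ux=np.array([np.cos(np.radians(12.9)),np.sin(np.radians(12.9))])
n=ray(c,f([(295,86.5)]),.0732)[:,:2]@ux; b=ray(c,f([(222,162),(716,162)]),.0985)[:,:2]@ux
h=ray(c,f([(293,243)]),.104)[:,:2]@ux; y=ray(c,f([(620,186)]),.072)[:,:2]@ux
print("blue tip past bar mm",(n-b)*1e3,"via handle rear",(h+.095-b)*1e3,"yellow",(y-b)*1e3)
E
python3 - <<'E'
from bench import order
print(order.sign_off())
E
```

```text
blue tip past bar mm [46.14071353 46.48277415] via handle rear [46.26627505 46.60833566] yellow [-15.7635355  -15.42147489]
the job is handed in; nothing more can be done
None
```

I found the gap: the blue leaf (leaf 2, 6.5 mm) is the first that binds. It stands in the gap held by the bar, and I handed the job in at about 23 s; no verdict was reported.

- **Yellow (leaf 1):** it slid in loose, with its nose about 45 mm past the bar's front edge. I drew it back and left it flat on the platen, its nose about 16 mm in front of the bar.
- **Blue (leaf 2):** it met 5–6 N on its ramp and went fully in. I let go with its nose about 46 mm past the front edge, measured two ways.
- **Everything else:** green and orange were not touched and looked unmoved in the last pictures; I did not measure them. The gripper is well clear of everything.

**Does blue really bind?** I regripped it and eased it up briefly before the final release:

- It carried about 4 N (the bar plus the leaf) down to within about 0.2 mm of rest.
- A first camera comparison of the bar's height was inconclusive. Calibrated against the lifted leaf, it suggests the bar rests about 1 mm above its stop. This is only a sub-pixel reading: the patch of holes behind the bar, meant as a fixed reference, shifted along with the bar. The force test is therefore the stronger evidence.

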